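# Draw a trapped clamp block out of a heater sleeve with a hooked pick

## Robot

A 6-joint arm with a two-finger parallel gripper is mounted at the origin on a cart in front of the work surface, level with it; the furniture and walls round the work are solid. World frame = base frame: x ahead of the robot, y to its left, z up, the work surface at z = 0. Lengths are in m, angles in degrees, forces in N, time in s.
With the tool pointing down it reaches from about 0.4 to 0.825 m from the base axis. Payload 7 kg.
Tool frame: the origin (TCP) lies between the finger pads; the fingertips stand 19 mm ahead of it and the grasp point (between the pads) is the TCP (r.tip_extent is the distance from the TCP to the fingertips, in m); z points along the fingers, y is the direction in which the jaws open and shut (so a half turn about z gives the same grasp; the last joint's range is limited). The gripper opens to 88 mm and grips with 3 to 60 N. Pads are 19 mm wide; open, the fingers measure 130 mm over their backs; the gripper's body (78 mm by 193 mm) begins 47 mm behind the grasp point.
Start: joints at [89.903, 20.546, 0.682, 0, -70.136, -16.507], TCP at [0.193, 0.647, 0.225] pointing down, gripper open.
Joint ranges: [-176.03, 176.03], [-82.01, 121.73], [-58.28, 71.71], [-173.87, 95.51], [-174.79, -0.11], [-173.66, 173.66]. Speed limits (degrees/s): [136.94, 136.94, 172.46, 180, 180, 180].

## Interface

Orientations are given as [roll, pitch, yaw] about the fixed x, y, z axes, in that order (R = Rz(yaw) Ry(pitch) Rx(roll)).
In Python, from plant import r, capture, workorder, spotter gives the robot as it stands.
- The arm moves only by the tool step_arm, never from a script. Its argument "motion" is a list of rows, each a list of 5 numbers: the finger opening in m, from 0 to 0.0876, then the shift along the tool's x, y, z in m, then the turn about the tool's z in rad. In form: [[grip, dx, dy, dz, roll], ...]. A call has 1 to 5 rows; each row is the pose to reach, as a shift and turn from the pose commanded when the call began, along the tool's axes at that moment; what a row does not reach only later rows make up. A row lasts 1/8 s, in which the tool goes at most 62.5 mm and 10.7 degrees, less where a joint would pass 70% of its speed; a pose out of reach is approached as far as the arm can. A call with a gripper value outside its range is refused whole. The fingers move at their own pace and stop on an object; "newtons" is the grip in N (left out, the last holds). Time passes only in rows, so rows that repeat a pose let the fingers close. It gives the time, the measured TCP pose, the force and the opening at its end, in the units of the state.
- r.get_state(): the state, without advancing time (a new reading comes with each control period).
- capture(name): name is "scene" or "top" or "wrist"; returns a dict with "image" (480x640x3 uint8, red, green, blue), "z_map" (480x640 float32, m along the optical axis (not along the pixel's ray), 0 where there is no reading), "fx", "fy", "cx", "cy" (pixels), "D" ([k1, k2, p1, p2, k3] as OpenCV has them; the pictures are not rectified), "pose" (4x4, takes a point from camera to world coordinates). Camera axes: x right, y down, z forward; pixel columns grow to the right and rows downward; lengths in m; the calibration is good to about 2 mm. A picture is of the moment at which its call begins.
- workorder.close_job(): hands the job in, once; it reports no verdict.
Trained networks look in the newest picture that a camera, given by its name, has taken for a name from the list of things; names that differ only in an ending like _2 or _b are one class to them, and where a whole thing is asked for, a point or a joint stands for the part that bears it (a point fixed in the world has none). Each returns a list of dicts, best first, with "p" (0 to 1); they miss things now and then, are a little off and sometimes report something else, mostly with a low value. They report only what shows in the picture. A call takes as long as a camera call. They do not tell look-alikes from the thing itself.
- spotter.regions_of(camera, label): "mask" (480x640 bool, what is visible of it).
- spotter.tip_of(camera, label): "location" ([x, y, z] in m, in world coordinates, good to about 4 mm: a listed point, or the origin of a listed thing).
The state is a dict: "time_s": time; "joints": joint angles; "qd": joint speeds; "joint_torque": joint torques, N m; "tcp_pos": TCP position; "eef_rot": TCP orientation; "contact_force": force on the tool from outside, world axes, zero at the start; "moment": the same for the moment, N m; "gripper_width": finger opening in m.
Only numpy, scipy, OpenCV 4.12 (cv2) and the standard library are available. Lean on these libraries where they do the work, as an engineer would, in place of code of your own. Each camera call takes 0.05 s, during which the arm holds its last target.

## Task

A white clamp block has slid deep into the narrow grey heater sleeve. Take the orange-handled hooked pick, reach over the block, drop the hook behind its far end and drag the block out through the open mouth until it lies flat on the table, clear of the sleeve; then stand the pick upright on its foot on the table with its hook out of the sleeve. Do not disturb the steel column, the other white block or the sample jar nearby.

Things in the scene. Friction and masses are not known exactly. Their poses are not given: they have to be found in the camera images.
- slot_mouth (a point): Centre of the floor edge at the open mouth of the heater sleeve's slot, 2 mm above the table. +x points into the slot, y across it, z up. The slot is 44 mm wide, 165 mm deep to its end wall and 64 mm high from its floor to the underside of the wire guard on top. The floor, a 2 mm plate, ends at the mouth. The mouth faces roughly to the robot's left (+y).
- sleeve: The grey heater sleeve, fixed to the table: a low tunnel 62 mm wide, 72 mm high and 177 mm long with a guard of 4 mm cross wires (10 mm gaps) on top, through which the block can be seen, and a gland 16 mm farther at the closed end. Origin at the middle of its mouth, at table height; x points into the slot.
- block_center (a point): Centre (half-way up) of the white aluminium clamp block, 34 mm wide (its x), 75 mm long (its y), 14 mm high (z), about 80 g. It lies on the slot's floor, loose, its +y end (the far end) pointing into the slot, its near end 25 to 50 mm inside the mouth and up to 3 mm off the middle.
- pick_grip (a point): Centre of the hooked pick's orange grip, 40 mm above the underside of its foot; x points to the hook, y across, z up. The grip is 80 mm long (x), 22 wide (y), 28 high, on a 12 mm web over a black foot 80 x 36 mm, 6 mm thick. An 8 mm steel shaft, its axis 28 mm above the foot's underside, runs ahead to a flat hook blade pointing straight down.
- hook_tip (a point): Centre of the lower edge of the hook blade, 205 mm ahead of (x) and 40 mm below the grip's centre, level with the underside of the foot. The blade is 14 mm wide, 5 mm thick and reaches 24 mm below the shaft's underside.
- pick: The hooked pick; origin under the middle of its foot, x towards the hook, z up. It starts standing on its foot, the hook pointing roughly to the robot's right (-y). About 150 g, its centre of mass 10 to 15 mm ahead of the grip's centre.
- clamp_block: The trapped clamp block; origin at the centre of its underside, axes as at its centre.
- lc_col: Bystander: steel chromatography column, 176 mm long, 17 mm high, lying at the table's near edge; origin under its middle.
- mate_block: Bystander: the other white clamp block, 34 x 70 x 14 mm; origin at the centre of its underside.
- jar: Bystander: clear sample jar with a blue lid, 41 mm in diameter, 53 mm high; origin at the centre of its underside.
Not all that is in view belongs to the job. Leave any turquoise or yellow look-alike of the clamp_block alone.

How it is judged:
By the outcome, as a careful person would: the job done as asked, in the order asked, and still so for the second after the job is handed in, with the robot touching nothing.
It also fails if it takes over 48 s, if anything falls off the work surface, if the arm or the gripper's body presses on something with over 40 N, if the wrist force passes 120 N, or if a joint passes its speed limit or range.

## Working session

There is one attempt and no reset: what is moved stays moved. The work goes in short steps, Python scripts to look and compute and a tool call to move; the robot and the scene stay as the last step left them, time stands still between calls to the robot, and variables do not carry over. Pictures are saved under pics/ and viewed, and the job is handed in when it is done.

Besides the shell and the picture viewer there is one more tool, called as name([rows], argument=value, ...), one row to a line, values as JSON. step_arm: Moves the arm, as the interface text tells. Its arguments: {"type":"object","properties":{"motion":{"type":"array","items":{"type":"array","items":{"type":"number"}}},"newtons":{"type":"number"}},"required":["motion"]}

```bash
ls; mkdir -p pics; cat > h.py <<'E'
import numpy as np, cv2
from plant import r, capture, workorder, spotter
def save(c,name): cv2.imwrite('pics/'+name,c['image'][:,:,::-1])
def K(c): return np.array([[c['fx'],0,c['cx']],[0,c['fy'],c['cy']],[0,0,1.]])
def ray(c,u,v):
    p=cv2.undistortPoints(np.array([[[u,v]]],float),K(c),np.array(c['D'],float))[0,0]
    T=np.array(c['pose']); return T[:3,3],T[:3,:3]@np.array([p[0],p[1],1.])
def atz(c,u,v,z):
    o,d=ray(c,u,v); return o+d*(z-o[2])/d[2]
def dep(c,u,v):
    o,d=ray(c,u,v); return o+d*c['z_map'][int(round(v)),int(round(u))]
def proj(c,P):
    T=np.linalg.inv(np.array(c['pose'])); rv=cv2.Rodrigues(T[:3,:3])[0]
    return cv2.projectPoints(np.array(P,float).reshape(-1,1,3),rv,T[:3,3],K(c),np.array(c['D'],float))[0][:,0]
def cloud(c):
    v,u=np.mgrid[0:480,0:640]; p=cv2.undistortPoints(np.stack([u.ravel(),v.ravel()],1).astype(float)[:,None],K(c),np.array(c['D'],float))[:,0]
    T=np.array(c['pose']); z=c['z_map'].ravel().astype(float)
    P=np.c_[p*z[:,None],z]@T[:3,:3].T+T[:3,3]; P[z==0]=np.nan
    return P.reshape(480,640,3)
E
python3 - <<'E'
from h import *
s=r.get_state(); print({k:np.round(v,3) for k,v in s.items()})
for n in ['scene','top','wrist']:
    c=capture(n); save(c,n+'0.png'); print(n,np.round(np.array(c['pose']),3).tolist(),c['fx'],c['D'])
    for l in ['slot_mouth','sleeve','block_center','pick_grip','hook_tip','pick','clamp_block','lc_col','mate_block','jar']:
        print(l,[(np.round(d['location'],3).tolist(),round(d['p'],2)) for d in spotter.tip_of(n,l)][:4])
E
```

```text
pics
{'time_s': np.float64(0.0), 'joints': array([ 8.9902e+01,  2.0591e+01,  6.3100e-01, -2.1000e-02, -7.0136e+01,
       -1.6505e+01]), 'qd': array([ 0.066, -0.079,  0.014,  0.038, -0.004,  0.021]), 'joint_torque': array([ 0.0000e+00, -5.8272e+01,  2.9305e+01,  6.9970e+00,  7.0000e-03,
       -0.0000e+00]), 'tcp_pos': array([0.193, 0.646, 0.224]), 'eef_rot': array([ 1.79902e+02, -9.00000e-03, -1.66100e+01]), 'contact_force': array([ 0.423,  0.35 , -0.48 ]), 'moment': array([-0.084, -0.037,  0.008]), 'gripper_width': np.float64(0.088)}
scene [[0.705, -0.471, 0.53, -0.089], [-0.709, -0.446, 0.547, -0.63], [-0.021, -0.761, -0.648, 0.749], [0.0, 0.0, 0.0, 1.0]] 509.97889394269134 [-0.10163226  0.          0.          0.          0.        ]
slot_mouth [([0.507, -0.045, -0.002], 0.83)]
sleeve [([0.512, -0.05, 0.003], 0.83)]
block_center [([0.394, 0.122, 0.009], 0.94), ([0.511, -0.333, 0.012], 0.79), ([0.409, -0.278, 0.008], 0.64)]
pick_grip [([0.463, 0.266, 0.041], 0.68)]
hook_tip [([0.504, 0.06, -0.004], 0.73), ([0.459, 0.262, 0.039], 0.3)]
pick [([0.465, 0.26, -0.001], 0.7)]
clamp_bloc
[... 766 characters left out ...]
0.507, -0.121, 0.004], 0.53)]
clamp_block [([0.508, -0.332, 0.002], 0.93), ([0.395, 0.124, -0.001], 0.87), ([0.405, -0.28, -0.002], 0.75), ([0.501, -0.121, 0.005], 0.54)]
lc_col [([0.374, -0.086, 0.0], 0.87), ([0.628, 0.203, -0.002], 0.73), ([0.611, 0.088, 0.002], 0.41)]
mate_block [([0.614, 0.088, 0.003], 0.69), ([0.631, 0.203, 0.002], 0.55)]
jar [([0.629, 0.205, -0.0], 0.72)]
wrist [[-0.286, -0.922, -0.26, 0.263], [-0.958, 0.275, 0.077, 0.625], [0.0, 0.272, -0.962, 0.384], [0.0, 0.0, 0.0, 1.0]] 371.1066999574796 [-0.02102984  0.          0.          0.          0.        ]
slot_mouth []
sleeve []
block_center []
pick_grip []
hook_tip []
pick []
clamp_block []
lc_col []
mate_block []
jar []
```

View pics/scene0.png

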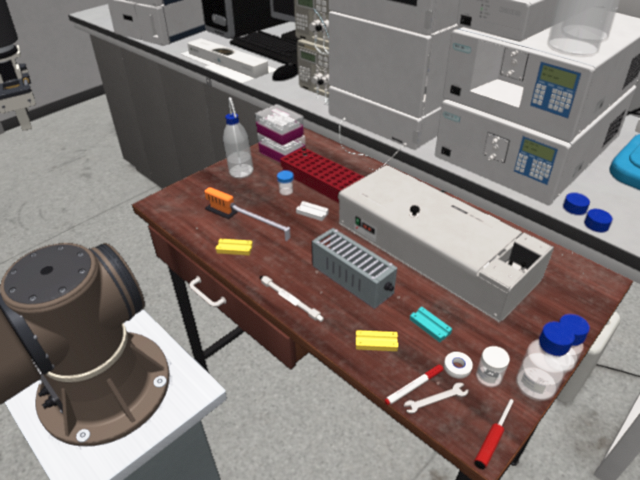

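View pics/top0.png

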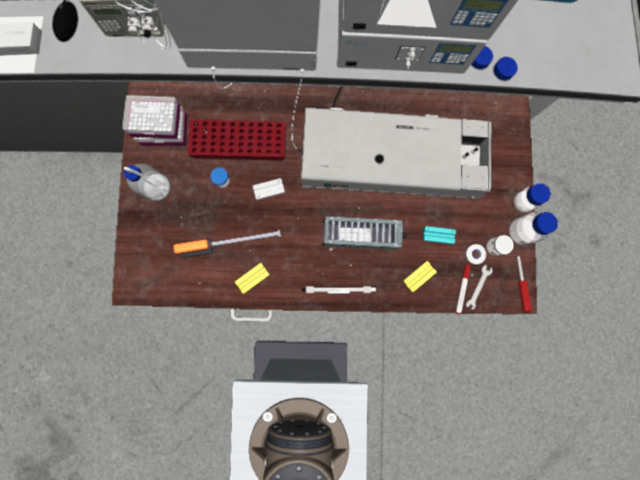

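View pics/wrist0.png

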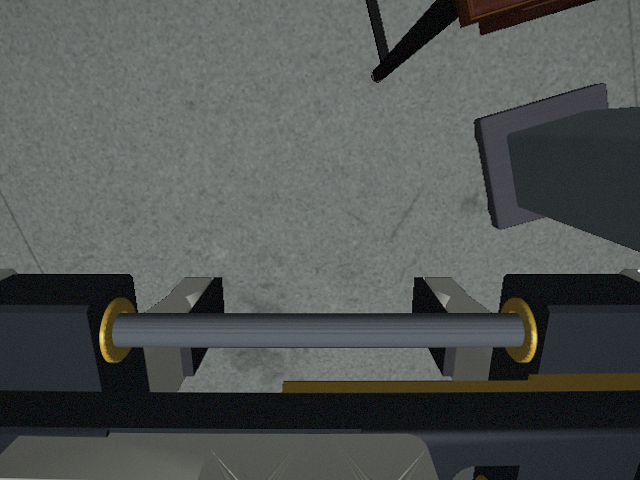

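Top view: trapped block candidates are the white block inside the sleeve (355,235), yellow (252,278) and (420,276), turquoise (440,235), and a white one in the open (268,188), which is the mate. The target is the one under the guard. I'll enlarge that and measure.

```bash
python3 - <<'E'
from h import *
c=capture('top'); s=capture('scene')
a=cv2.resize(c['image'][200:275,165:415,::-1],None,fx=3.2,fy=3.2,interpolation=cv2.INTER_CUBIC)
b=cv2.resize(s['image'][180:310,195:405,::-1],None,fx=2.7,fy=2.7,interpolation=cv2.INTER_CUBIC)
o=np.zeros((a.shape[0]+b.shape[0],800,3),np.uint8);o[:a.shape[0],:a.shape[1]]=a;o[a.shape[0]:,:b.shape[1]]=b
cv2.imwrite('pics/crop1.png',o); print(o.shape)
for n,cc in (('top',c),('scene',s)):
    P=cloud(cc)
    for l in ['sleeve','pick','clamp_block','pick_grip']:
        for d in spotter.regions_of(n,l)[:4]:
            m=d['mask']; q=P[m]; q=q[np.isfinite(q[:,0])]
            vv,uu=np.nonzero(m); print(n,l,round(d['p'],2),m.sum(),'px',int(uu.mean()),int(vv.mean()),'med',np.round(np.median(q,0),3),'z5/95',np.round(np.percentile(q[:,2],[5,50,95]),3))
            if l in('sleeve','pick'):
                h=q[q[:,2]>(0.062 if l=='sleeve' else 0.012)]
                if len(h)>20:
                    (cx,cy),(w,hh),ang=cv2.minAreaRect((h[:,:2]*1000).astype(np.float32)); print('   rect',round(cx),round(cy),round(w),round(hh),round(ang,1), np.round(np.linalg.svd(h[:,:2]-h[:,:2].mean(0),full_matrices=False)[2][0],3))
E
```

```text
(591, 800, 3)
top sleeve 0.9 2113 px 363 232 med [ 0.504 -0.144  0.067] z5/95 [-0.     0.067  0.074]
   rect 502 -135 177 63 88.4 [-0.025 -1.   ]
top pick 0.62 766 px 209 244 med [0.463 0.239 0.034] z5/95 [0.004 0.034 0.055]
   rect 477 179 23 246 11.4 [ 0.194 -0.981]
top clamp_block 0.94 445 px 438 234 med [ 0.507 -0.327  0.012] z5/95 [0.004 0.012 0.017]
top clamp_block 0.7 223 px 355 234 med [ 0.501 -0.123  0.014] z5/95 [0.007 0.014 0.07 ]
top clamp_block 0.7 469 px 251 277 med [0.392 0.121 0.012] z5/95 [0.005 0.012 0.016]
top clamp_block 0.63 2222 px 364 232 med [ 0.505 -0.146  0.065] z5/95 [-0.001  0.065  0.073]
top pick_grip 0.71 776 px 209 244 med [0.463 0.237 0.034] z5/95 [0.002 0.034 0.055]
scene sleeve 0.88 3928 px 353 267 med [ 0.48  -0.147  0.052] z5/95 [0.004 0.052 0.073]
   rect 504 -135 182 65 88.6 [-0.024 -1.   ]
scene pick 0.58 916 px 232 208 med [0.461 0.237 0.031] z5/95 [0.004 0.031 0.055]
   rect 479 178 25 248 11.6 [ 0.208 -0.978]
scene clamp_block 0.94 783 px 376 340 med [ 0.406 -0.282  0.013] z5/95 [0.004 0.013 0.017]
scene clamp_block 0.91 718 px 430 324 med [ 0.508 -0.332  0.013] z5/95 [0.004 0.013 0.017]
scene clamp_block 0.87 483 px 234 247 med [0.392 0.117 0.012] z5/95 [0.001 0.012 0.016]
scene pick_grip 0.88 937 px 232 208 med [0.462 0.235 0.031] z5/95 [0.004 0.031 0.055]
scene pick_grip 0.55 3966 px 353 267 med [ 0.481 -0.146  0.052] z5/95 [0.003 0.052 0.073]
```

View pics/crop1.png

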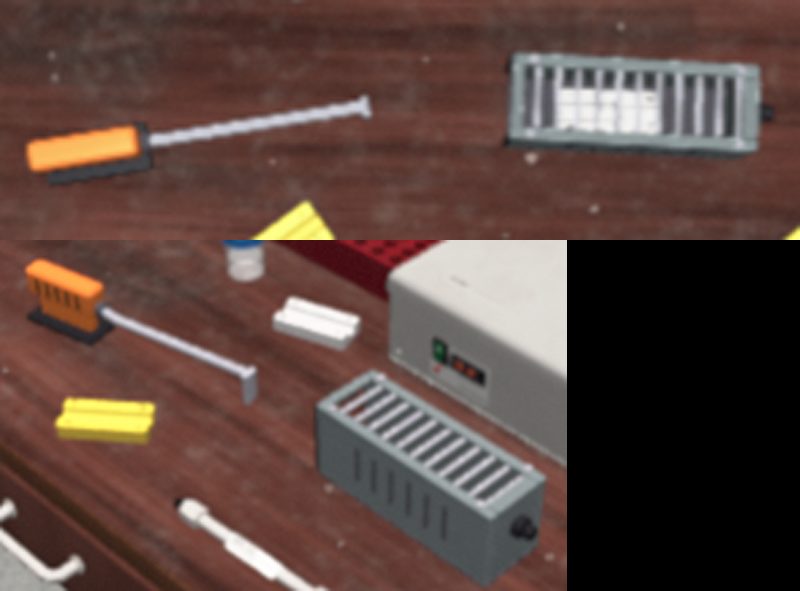

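```bash
python3 - <<'E'
from h import *
c=capture('top'); s=capture('scene')
near=atz(c,338.7,233,.016); far=atz(c,370.7,233,.016); print('block ends',near,far)
P=cloud(c); Q=cloud(s)
for X in(P,Q):
    m=(X[...,0]>.52)&(X[...,0]<.8)&(X[...,1]>-.4)&(X[...,1]<.03)&(X[...,2]>.08)&(X[...,2]<.3)
    q=X[m]; print('box',len(q),np.percentile(q,[0.5,50,99.5],axis=0).round(3).tolist())
    k=q[q[:,1]>-.06]; print(np.percentile(k,[1,99],axis=0).round(3).tolist())
hm=[]
# hook pixel triangulate: top crop (366,103)->u,v
u,v=165+366/3.2,200+103/3.2; print('hook top',atz(c,u,v,.032), dep(c,u,v))
g=spotter.tip_of('top','pick_grip');print(g)
E
```

```text
block ends [ 0.50387428 -0.08320057  0.016     ] [ 0.50589752 -0.16021051  0.016     ]
box 12120 [[0.604, -0.397, 0.083], [0.689, -0.185, 0.095], [0.781, 0.004, 0.111]]
[[0.615, -0.059, 0.086], [0.782, 0.006, 0.1]]
box 9911 [[0.606, -0.398, 0.081], [0.676, -0.218, 0.097], [0.78, 0.005, 0.114]]
[[0.615, -0.059, 0.082], [0.782, 0.008, 0.1]]
hook top [0.50014522 0.05778106 0.032     ] [0.5000548  0.05774376 0.03273133]
[{'location': [0.4638, 0.2622, 0.0424], 'p': 0.83}]
```

step_arm([
  [0.0876,0.046,0.036,0,0.17],
  [0.0876,0.092,0.072,0,0.34],
  [0.0876,0.138,0.107,0,0.51],
  [0.0876,0.184,0.142,0,0.68],
  [0.0876,0.23,0.178,0,0.85],
])

```text
time_s: 2.92
tcp_pos: [0.3633, 0.409, 0.2252]
eef_rot: [-180.0, 0.0, -65.6]
contact_force: [1.1, 0.5, 0.6]
gripper_width: 0.0879
```

```bash
cat >> h.py <<'E'
def to(x,y,z,yaw):
    s=r.get_state(); p=s['tcp_pos']; a=np.radians(s['eef_rot'][2]); d=np.array([x,y])-p[:2]
    print('t',round(s['time_s'],2),'tcp',np.round(p,4),'rot',np.round(s['eef_rot'],2),'w',round(s['gripper_width'],4),'F',np.round(s['contact_force'],1))
    print('dx %.4f dy %.4f dz %.4f roll %.4f'%(d@[np.cos(a),np.sin(a)],d@[np.sin(a),-np.cos(a)],p[2]-z,np.radians((s['eef_rot'][2]-yaw+180)%360-180)))
E
python3 -c "
from h import *
to(.4615,.271,.2,-78.4)"
```

```text
t 2.92 tcp [0.3633 0.409  0.2252] rot [-1.7997e+02  2.0000e-02 -6.5610e+01] w 0.0879 F [1.1 0.5 0.6]
dx 0.1662 dy -0.0324 dz 0.0252 roll 0.2233
```

step_arm([
  [0.0876,0.042,-0.008,0.006,0.06],
  [0.0876,0.084,-0.016,0.012,0.12],
  [0.0876,0.126,-0.024,0.02,0.18],
  [0.0876,0.166,-0.032,0.025,0.223],
  [0.0876,0.166,-0.032,0.025,0.223],
])

```text
time_s: 3.55
tcp_pos: [0.4617, 0.271, 0.1995]
eef_rot: [180.0, -0.0, -78.3]
contact_force: [0.1, 0.7, 0.5]
gripper_width: 0.0876
```

```bash
python3 - <<'E'
from h import *
c=capture('wrist'); save(c,'wrist1.png')
for l in('pick_grip','hook_tip'): print(l,[(np.round(d['location'],4),round(d['p'],2)) for d in spotter.tip_of('wrist',l)])
to(.4615,.271,.048,-78.4)
P=cloud(c); m=(P[...,2]>.045)&(P[...,2]<.065)&(abs(P[...,0]-.46)<.07)&(abs(P[...,1]-.26)<.08)
im=c['image'].astype(int); m&=(im[...,0]-im[...,2]>80)
q=P[m]; print(len(q)); 
if len(q)>20: print(cv2.minAreaRect((q[:,:2]*1000).astype(np.float32)),np.percentile(q[:,2],[10,50,90]))
E
```

```text
pick_grip [(array([0.4653, 0.2614, 0.041 ]), 0.76)]
hook_tip []
t 3.7 tcp [0.4609 0.2734 0.2001] rot [-1.7998e+02  2.0000e-02 -7.8080e+01] w 0.0877 F [ 0.8 -0.1  0.6]
dx 0.0024 dy -0.0001 dz 0.1521 roll 0.0056
2348
((462.2580871582031, 260.3592529296875), (21.957225799560547, 79.2426986694336), 11.160125732421875) [0.05081667 0.05296046 0.05411324]
```

View pics/wrist1.png

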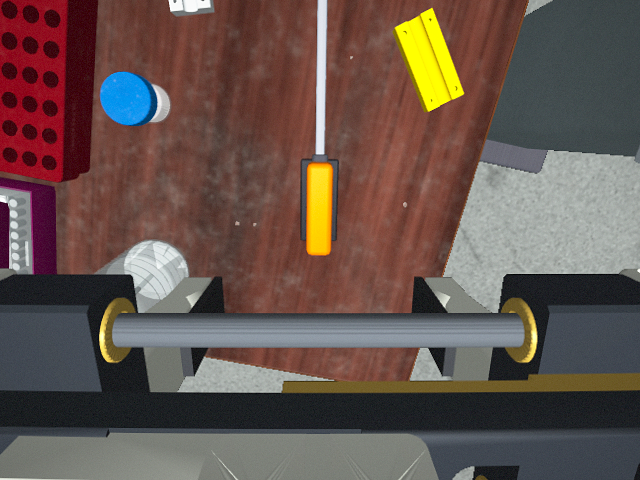

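The wrist view shows the orange grip at (318,208), lying straight between the jaws and measuring 22 x 79 mm with its top at 53 mm. Descending.

step_arm([
  [0.0876,0.004,0,0.05,0.01],
  [0.0876,0.004,0,0.1,0.01],
  [0.0876,0.004,0,0.14,0.01],
  [0.0876,0.004,0,0.152,0.01],
  [0.0876,0.004,0,0.152,0.01],
])

```text
time_s: 4.32
tcp_pos: [0.4616, 0.2698, 0.048]
eef_rot: [180.0, -0.0, -78.6]
contact_force: [-0.5, -0.2, -0.3]
gripper_width: 0.0876
```

step_arm([
  [0.015,0,0,0,0],
  [0.015,0,0,0,0],
  [0.015,0,0,0,0],
  [0.015,0,0,0,0],
  [0.015,0,0,0,0],
], newtons=40)

```text
time_s: 4.95
tcp_pos: [0.4618, 0.2692, 0.048]
eef_rot: [-180.0, 0.0, -78.7]
contact_force: [-0.5, 0.1, 0.2]
gripper_width: 0.043
```

step_arm([
  [0.015,0,0,0,0],
  [0.015,0,0,0,0],
  [0.015,0,0,0,0],
  [0.015,0,0,0,0],
  [0.015,0,0,0,0],
], newtons=40)

```text
time_s: 5.58
tcp_pos: [0.4616, 0.2691, 0.0478]
eef_rot: [180.0, -0.0, -78.7]
contact_force: [-0.1, 0.0, -0.1]
gripper_width: 0.0207
```

step_arm([
  [0.015,0,0,-0.015,0],
  [0.015,0,0,-0.04,0],
  [0.015,0,0,-0.07,0.05],
  [0.015,0,0,-0.08,0.15],
  [0.015,0,0,-0.08,0.222],
])

```text
time_s: 6.2
tcp_pos: [0.4622, 0.2698, 0.1301]
eef_rot: [-179.9, 0.1, -91.5]
contact_force: [-0.4, -0.6, -3.0]
gripper_width: 0.021
```

```bash
python3 - <<'E'
from h import *
c=capture('scene'); save(c,'scene2.png'); t=capture('top'); save(t,'top2.png')
for n in('scene','top'): print([(np.round(d['location'],4),round(d['p'],2)) for d in spotter.tip_of(n,'hook_tip')])
to(.5,.2,.07,-91.4)
for X in (cloud(c),cloud(t)):
    p=r.get_state()['tcp_pos']; m=(abs(X[...,0]-.475)<.05)&(X[...,1]<p[1]-.05)&(X[...,1]>p[1]-.23)&(X[...,2]>.085)&(X[...,2]<.2)
    q=X[m]; print(len(q)); 
    if len(q)>10:
        print(np.percentile(q,[0,5,50,95,100],axis=0).round(3).tolist()); print(np.polyfit(q[:,1],q[:,0],1),np.polyfit(q[:,1],q[:,2],1))
a=cv2.resize(c['image'][140:300,170:370,::-1],None,fx=3.7,fy=3.7,interpolation=cv2.INTER_CUBIC); cv2.imwrite('pics/crop2.png',a)
E
```

```text
[(array([0.4549, 0.0554, 0.0782]), 0.78)]
[(array([0.455 , 0.0615, 0.0806]), 0.93)]
t 6.4 tcp [0.4617 0.2692 0.1284] rot [-1.7999e+02  2.0000e-02 -9.1280e+01] w 0.0207 F [-0.2  0.2 -1.7]
dx 0.0683 dy -0.0399 dz 0.0584 roll 0.0021
269
[[0.447, 0.054, 0.085], [0.449, 0.055, 0.091], [0.456, 0.114, 0.111], [0.461, 0.215, 0.117], [0.465, 0.219, 0.123]]
[0.03912335 0.45105379] [0.08557417 0.09894688]
297
[[0.445, 0.054, 0.089], [0.45, 0.058, 0.107], [0.455, 0.134, 0.111], [0.46, 0.213, 0.116], [0.464, 0.219, 0.124]]
[0.03739211 0.44985483] [0.03204265 0.10674898]
```

View pics/crop2.png

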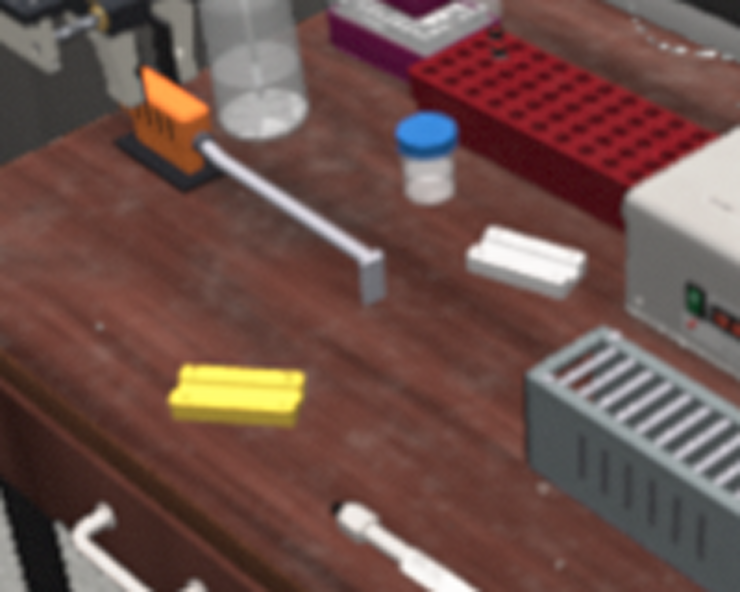

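View pics/top2.png

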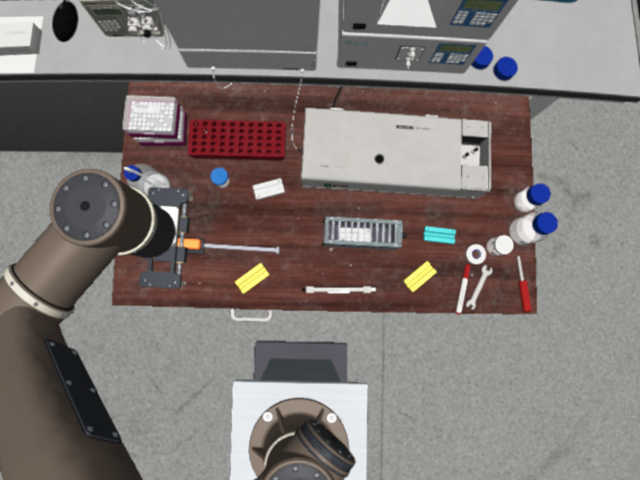

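step_arm([
  [0.015,0.012,-0.013,0.005,-0.015],
  [0.015,0.03,-0.035,0.025,-0.015],
  [0.015,0.046,-0.05,0.045,-0.015],
  [0.015,0.046,-0.05,0.053,-0.015],
  [0.015,0.046,-0.05,0.053,-0.015],
])

```text
time_s: 7.02
tcp_pos: [0.5102, 0.2218, 0.0744]
eef_rot: [179.9, -0.1, -90.5]
contact_force: [0.4, 0.7, -1.2]
gripper_width: 0.0211
```

```bash
cat > hk.py <<'E'
from h import *
import sys
tag=sys.argv[1]
c=capture('scene'); t=capture('top')
T=[]
for n in('scene','top'):
    for d in spotter.tip_of(n,'hook_tip')[:2]: print(n,np.round(d['location'],4),round(d['p'],2))
to(.5,.2,.07,-91.4)
p=r.get_state()['tcp_pos']
for X in (cloud(c),cloud(t)):
    z0=p[2]-.048+.032
    m=(abs(X[...,0]-p[0])<.03)&(X[...,1]<p[1]-.05)&(X[...,1]>max(p[1]-.23,-.04))&(abs(X[...,2]-z0)<.012)
    q=X[m]
    if len(q)>10:
        a=np.polyfit(q[:,1],q[:,0],1);b=np.polyfit(q[:,1],q[:,2],1); print(len(q),'ymin',q[:,1].min().round(4),'shaft x at hook',np.polyval(a,p[1]-.212).round(4),'slope',a[0].round(4),'topz-z0 at hook',(np.polyval(b,p[1]-.212)-z0).round(4))
a=cv2.resize(c['image'][170:310,230:410,::-1],None,fx=4,fy=4,interpolation=cv2.INTER_CUBIC); cv2.imwrite(f'pics/s{tag}.png',a)
b=cv2.resize(t['image'][200:275,180:410,::-1],None,fx=3.4,fy=3.4,interpolation=cv2.INTER_CUBIC); cv2.imwrite(f'pics/t{tag}.png',b)
E
python3 hk.py 3
```

```text
scene [0.5084 0.0088 0.0242] 0.76
top [0.5084 0.0111 0.0267] 0.95
t 7.22 tcp [0.5107 0.2228 0.0757] rot [-1.7994e+02  5.0000e-02 -9.0450e+01] w 0.0212 F [ 0.3  0.3 -1.2]
dx 0.0229 dy 0.0105 dz 0.0057 roll 0.0166
240 ymin 0.006 shaft x at hook 0.5046 slope 0.0152 topz-z0 at hook -0.0053
262 ymin 0.0068 shaft x at hook 0.505 slope 0.0144 topz-z0 at hook -0.0039
```

View pics/s3.png

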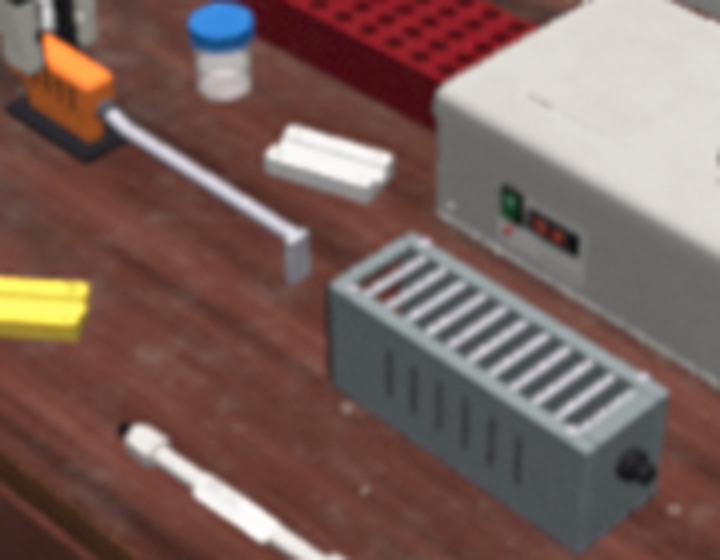

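View pics/t3.png

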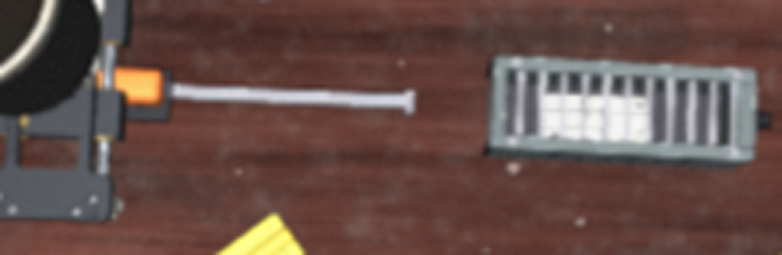

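step_arm([
  [0.015,0.01,0,-0.002,0],
  [0.015,0.03,0.001,-0.002,0],
  [0.015,0.055,0.001,-0.002,0],
  [0.015,0.085,0.0015,-0.002,0],
  [0.015,0.1,0.0015,-0.002,0],
])

```text
time_s: 7.85
tcp_pos: [0.5075, 0.1197, 0.077]
eef_rot: [180.0, -0.0, -90.6]
contact_force: [-0.3, 0.9, -2.0]
gripper_width: 0.0209
```

step_arm([
  [0.015,0.02,0.0005,0,0],
  [0.015,0.04,0.001,0,0],
  [0.015,0.065,0.0015,0,0],
  [0.015,0.086,0.0015,0,0],
  [0.015,0.086,0.0015,0,0],
])

```text
time_s: 8.48
tcp_pos: [0.5056, 0.0344, 0.0768]
eef_rot: [180.0, -0.0, -90.6]
contact_force: [0.6, 0.3, -1.3]
gripper_width: 0.0215
```

```bash
python3 hk.py 4
```

```text
scene [ 0.4999 -0.1801  0.0266] 0.66
top [ 0.5034 -0.1747  0.0272] 0.54
t 8.68 tcp [0.5061 0.0363 0.0769] rot [-1.7999e+02  1.0000e-02 -9.0500e+01] w 0.0209 F [-0.1 -0.4 -1.7]
dx -0.1636 dy 0.0075 dz 0.0069 roll 0.0158
45 ymin -0.0352 shaft x at hook 0.4979 slope 0.0298 topz-z0 at hook -0.041
46 ymin -0.0391 shaft x at hook 0.5097 slope -0.0516 topz-z0 at hook -0.0483
```

View pics/s4.png

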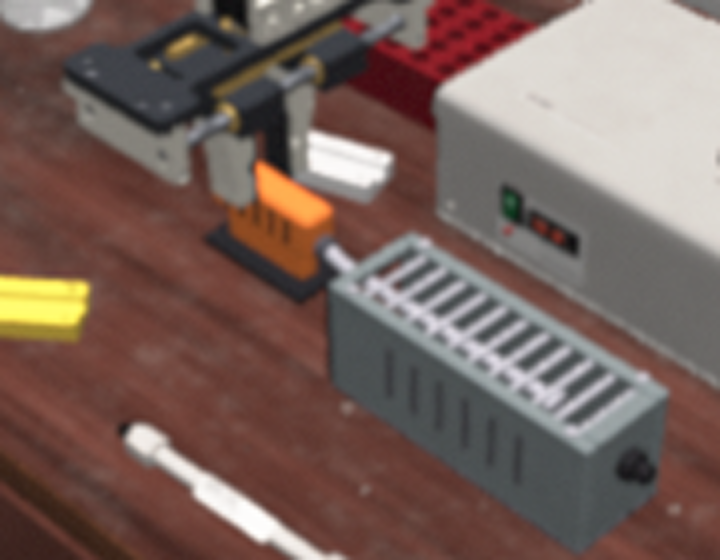

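View pics/t4.png

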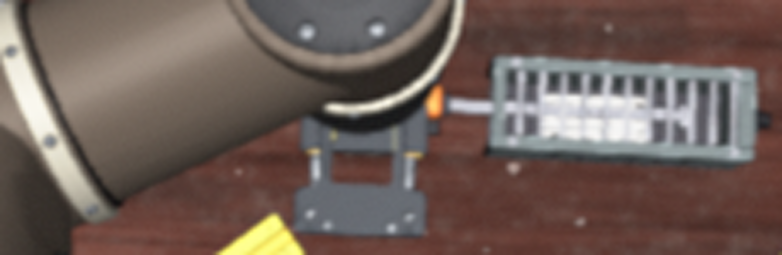

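Scene/top: the hook blade shows at top-crop (685,115), past the block's far end at (650,115) and centred in the slot. Lowering it.

step_arm([
  [0.015,0,0,0.007,0],
  [0.015,0,0,0.014,0],
  [0.015,0,0,0.02,0],
  [0.015,0,0,0.02,0],
  [0.015,0,0,0.02,0],
])

```text
time_s: 9.3
tcp_pos: [0.506, 0.0361, 0.0569]
eef_rot: [180.0, -0.0, -90.5]
contact_force: [-0.3, -0.2, -2.2]
gripper_width: 0.021
```

```bash
python3 hk.py 5
```

```text
top [ 0.5041 -0.1767  0.0077] 0.6
t 9.5 tcp [0.5061 0.0361 0.0571] rot [-1.7997e+02  1.0000e-02 -9.0520e+01] w 0.0211 F [ 1.  -0.7 -1.9]
dx -0.1639 dy 0.0075 dz -0.0129 roll 0.0154
18 ymin -0.0214 shaft x at hook 0.5178 slope -0.0939 topz-z0 at hook 0.0269
45 ymin -0.0399 shaft x at hook 0.5089 slope -0.0442 topz-z0 at hook -0.0346
```

View pics/t5.png

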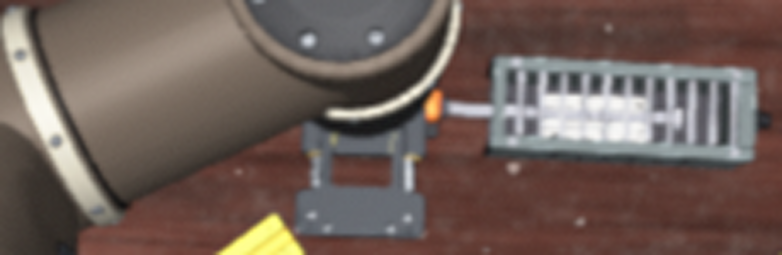

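step_arm([
  [0.015,-0.01,0,0,0],
  [0.015,-0.02,0,0,0],
  [0.015,-0.03,-0.001,0,0],
  [0.015,-0.042,-0.001,0,0],
  [0.015,-0.055,-0.001,0,0],
])

```text
time_s: 10.12
tcp_pos: [0.5074, 0.0919, 0.0568]
eef_rot: [180.0, -0.0, -90.5]
contact_force: [0.1, -1.3, -1.1]
gripper_width: 0.021
```

```bash
python3 hk.py 6
```

```text
top [ 0.5049 -0.1147  0.0081] 0.7
t 10.32 tcp [0.5073 0.0915 0.0568] rot [180.    -0.   -90.47] w 0.0212 F [-0.2  0.2 -2.6]
dx -0.1085 dy 0.0082 dz -0.0132 roll 0.0163
92 ymin -0.019 shaft x at hook 0.4989 slope 0.0353 topz-z0 at hook -0.0092
121 ymin -0.0399 shaft x at hook 0.5023 slope 0.0159 topz-z0 at hook -0.0068
```

View pics/t6.png

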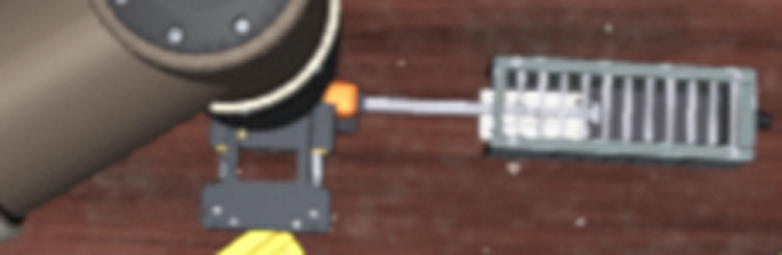

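The block is following; its near end now shows at the mouth, at crop (483,115). Continuing the drag.

step_arm([
  [0.015,-0.013,0,0,0],
  [0.015,-0.026,0,0,0],
  [0.015,-0.039,-0.001,0,0],
  [0.015,-0.052,-0.001,0,0],
  [0.015,-0.065,-0.001,0,0],
])

```text
time_s: 10.95
tcp_pos: [0.509, 0.157, 0.0568]
eef_rot: [180.0, -0.0, -90.5]
contact_force: [-0.2, -0.2, -2.6]
gripper_width: 0.0209
```

step_arm([
  [0.015,-0.013,0,0,0],
  [0.015,-0.026,0,0,0],
  [0.015,-0.037,-0.001,0,0],
  [0.015,-0.048,-0.001,0,0],
  [0.015,-0.055,-0.001,0,0],
])

```text
time_s: 11.58
tcp_pos: [0.5105, 0.2117, 0.0568]
eef_rot: [180.0, -0.0, -90.5]
contact_force: [1.1, -0.9, -2.0]
gripper_width: 0.0209
```

```bash
python3 hk.py 7
```

```text
scene [ 0.5067 -0.0024  0.0056] 0.73
top [0.5096 0.0025 0.0088] 0.72
t 11.78 tcp [0.5104 0.211  0.0568] rot [180.     0.   -90.51] w 0.0209 F [ 0.2 -0.4 -1.6]
dx 0.0111 dy 0.0103 dz -0.0132 roll 0.0156
225 ymin -0.005 shaft x at hook 0.5051 slope 0.0123 topz-z0 at hook -0.0045
248 ymin -0.0025 shaft x at hook 0.5053 slope 0.0145 topz-z0 at hook -0.0037
```

View pics/t7.png

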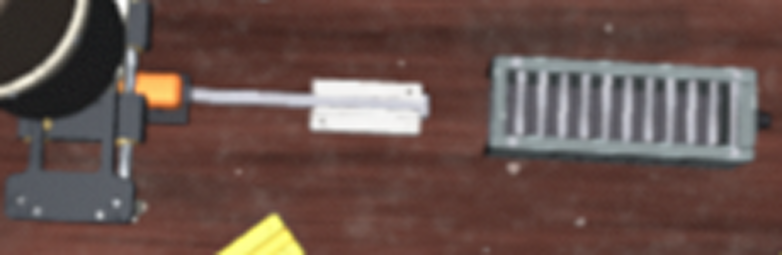

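View pics/s7.png

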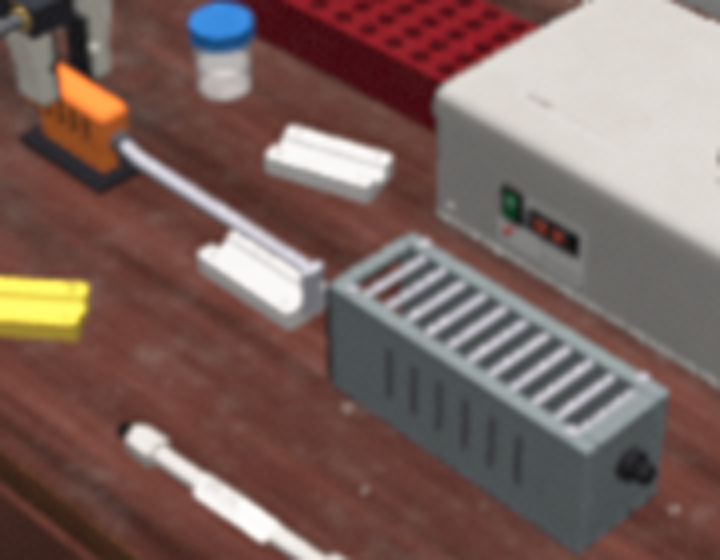

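The block lies flat on the table at top-crop (367,107), clear of the mouth at (490,105). Next: back the hook off, lift it and take the pick aside.

step_arm([
  [0.015,0.006,0,0,0],
  [0.015,0.008,0,-0.01,0],
  [0.015,0.008,0,-0.03,0],
  [0.015,0.008,0,-0.05,0],
  [0.015,0.008,0,-0.05,0],
])

```text
time_s: 12.4
tcp_pos: [0.5115, 0.2034, 0.109]
eef_rot: [-179.8, 0.1, -90.5]
contact_force: [-1.1, -0.3, -2.0]
gripper_width: 0.0209
```

```bash
python3 -c "
from h import *
to(.475,.315,.107,-90.5)"
```

```text
t 12.4 tcp [0.5115 0.2034 0.109 ] rot [-1.7982e+02  1.4000e-01 -9.0520e+01] w 0.0209 F [-1.1 -0.3 -2. ]
dx -0.1113 dy 0.0376 dz 0.0020 roll -0.0004
```

step_arm([
  [0.015,-0.02,0.006,0,0],
  [0.015,-0.048,0.016,0,0],
  [0.015,-0.078,0.026,0,0],
  [0.015,-0.102,0.035,0,0],
  [0.015,-0.112,0.037,0,0],
])

```text
time_s: 13.02
tcp_pos: [0.4734, 0.3168, 0.1061]
eef_rot: [180.0, -0.0, -90.4]
contact_force: [-1.0, -0.0, -2.0]
gripper_width: 0.0209
```

step_arm([
  [0.015,0,0,0.02,0],
  [0.015,0,0,0.04,0],
  [0.015,0,0,0.05,0],
  [0.015,0,0,0.052,0],
  [0.015,0,0,0.052,0],
])

```text
time_s: 13.65
tcp_pos: [0.4747, 0.3155, 0.0552]
eef_rot: [-180.0, 0.0, -90.5]
contact_force: [0.8, 0.0, -2.2]
gripper_width: 0.0211
```

```bash
python3 hk.py 8; python3 - <<'E'
from h import *
c=capture('scene'); a=cv2.resize(c['image'][150:290,150:330,::-1],None,fx=4,fy=4,interpolation=cv2.INTER_CUBIC); cv2.imwrite('pics/s8b.png',a)
E
```

```text
scene [0.4703 0.1067 0.0053] 0.62
top [ 5.066e-01 -4.720e-02  2.000e-04] 0.67
top [0.4715 0.1056 0.0056] 0.61
t 13.85 tcp [0.4747 0.3156 0.0555] rot [-1.7996e+02  5.0000e-02 -9.0520e+01] w 0.0211 F [ 0.5  0.5 -1.2]
dx 0.1153 dy -0.0264 dz -0.0145 roll 0.0154
205 ymin 0.099 shaft x at hook 0.4692 slope 0.0256 topz-z0 at hook -0.0049
255 ymin 0.0995 shaft x at hook 0.4694 slope 0.0151 topz-z0 at hook -0.0039
```

View pics/s8b.png

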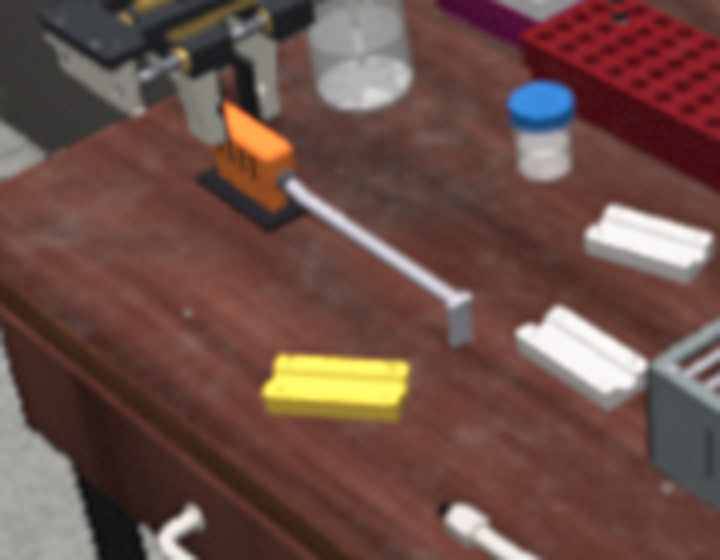

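step_arm([
  [0.015,0,0,0.002,0],
  [0.015,0,0,0.004,0],
  [0.015,0,0,0.0055,0],
  [0.015,0,0,0.007,0],
  [0.015,0,0,0.007,0],
])

```text
time_s: 14.52
tcp_pos: [0.4744, 0.3153, 0.0478]
eef_rot: [180.0, -0.0, -90.5]
contact_force: [-0.0, 0.6, -1.3]
gripper_width: 0.0211
```

step_arm([
  [0.015,0,0,0.001,0],
  [0.015,0,0,0.001,0],
  [0.03,0,0,0.001,0],
  [0.06,0,0,0.001,0],
  [0.07,0,0,0.001,0],
])

```text
time_s: 15.15
tcp_pos: [0.4745, 0.3153, 0.0468]
eef_rot: [-180.0, -0.0, -90.5]
contact_force: [0.7, 0.9, 0.2]
gripper_width: 0.0447
```

step_arm([
  [0.07,0,0,0,0],
  [0.07,0,0,0,0],
  [0.07,0,0,0,0],
  [0.07,0,0,0,0],
  [0.07,0,0,0,0],
])

```text
time_s: 15.78
tcp_pos: [0.4744, 0.3153, 0.0469]
eef_rot: [-180.0, 0.0, -90.5]
contact_force: [0.4, 0.3, -0.0]
gripper_width: 0.0701
```

step_arm([
  [0.07,0,0,-0.03,0],
  [0.07,0,0,-0.07,0],
  [0.07,0,0,-0.12,0],
  [0.07,0,0,-0.16,0],
  [0.07,0,0,-0.16,0],
])

```text
time_s: 16.4
tcp_pos: [0.4758, 0.3167, 0.2107]
eef_rot: [-179.7, 0.3, -90.5]
contact_force: [0.1, 1.0, -0.3]
gripper_width: 0.0701
```

step_arm([
  [0.07,-0.05,0.02,0,0],
  [0.07,-0.1,0.04,0,0],
  [0.07,-0.15,0.07,0,0],
  [0.07,-0.2,0.1,0,0],
  [0.07,-0.2,0.1,0,0],
])

```text
time_s: 17.02
tcp_pos: [0.3738, 0.5189, 0.2049]
eef_rot: [179.9, -0.1, -90.3]
contact_force: [0.2, -0.7, 0.4]
gripper_width: 0.0699
```

```bash
python3 - <<'E'
from h import *
c=capture('scene'); t=capture('top'); save(c,'scene9.png'); 
o=cv2.resize(c['image'][150:330,150:410,::-1],None,fx=3,fy=3,interpolation=cv2.INTER_CUBIC); cv2.imwrite('pics/s9.png',o)
save(t,'top9.png')
for n,cc in(('scene',c),('top',t)):
    P=cloud(cc)
    for l in('hook_tip','pick','jar','lc_col','block_center','slot_mouth'): print(n,l,[(np.round(d['location'],3).tolist(),round(d['p'],2)) for d in spotter.tip_of(n,l)])
    m=(abs(P[...,0]-.505)<.03)&(P[...,1]>-.03)&(P[...,1]<.095)&(P[...,2]>.006)&(P[...,2]<.03); q=P[m]
    print('block',cv2.minAreaRect((q[:,:2]*1000).astype(np.float32)),np.percentile(q[:,2],[5,50,95]).round(4))
    m=(abs(P[...,0]-.472)<.03)&(P[...,1]>.09)&(P[...,1]<.36)&(P[...,2]>.012)&(P[...,2]<.07); q=P[m]
    g=q[(q[:,1]>.265)&(q[:,2]>.045)]; s=q[q[:,1]<.26]; print('grip top',np.percentile(g[:,2],[10,50,90]).round(4),'shaft',np.polyfit(s[:,1],s[:,2],1).round(4),np.median(s[:,2]))
E
```

```text
scene hook_tip [([0.469, 0.102, -0.0], 0.88)]
scene pick [([0.476, 0.31, -0.001], 0.74)]
scene jar [([0.633, 0.204, 0.0], 0.7)]
scene lc_col [([0.371, -0.085, 0.002], 0.58)]
scene block_center [([0.51, -0.334, 0.01], 0.81), ([0.394, 0.12, 0.007], 0.78), ([0.409, -0.278, 0.009], 0.56), ([0.506, 0.042, 0.014], 0.55)]
scene slot_mouth [([0.512, -0.045, 0.003], 0.8), ([0.473, 0.31, 0.041], 0.16)]
block ((507.58270263671875, 39.63877868652344), (77.24999237060547, 37.53477478027344), 88.59580993652344) [0.0075 0.0125 0.0162]
grip top [0.0471 0.0534 0.0562] shaft [0.0432 0.0222] 0.03069280689001852
top hook_tip [([0.472, 0.106, 0.001], 0.92)]
top pick []
top jar [([0.628, 0.206, -0.001], 0.56)]
top lc_col [([0.371, -0.087, -0.002], 0.68)]
top block_center [([0.405, -0.277, 0.009], 0.86), ([0.51, 0.045, 0.006], 0.66), ([0.395, 0.119, 0.005], 0.66), ([0.511, -0.334, 0.01], 0.58)]
top slot_mouth [([0.501, -0.051, 0.005], 0.69)]
block ((510.95697021484375, 43.42387390136719), (44.767662048339844, 81.99539184570312), 1.5530260801315308) [0.0069 0.0124 0.0166]
grip top [0.0493 0.053  0.0558] shaft [0.0119 0.0285] 0.030637980934837827
```

View pics/s9.png

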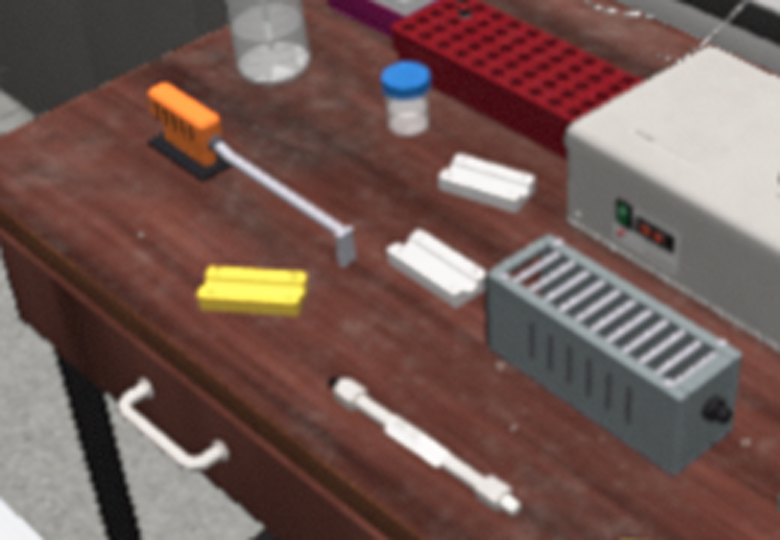

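View pics/top9.png

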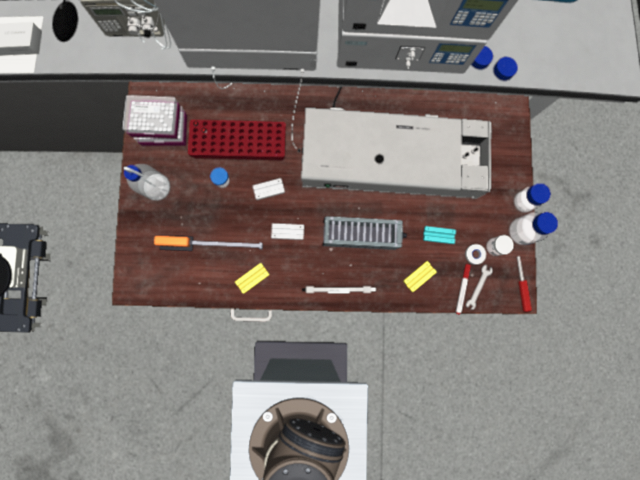

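The block lies flat at top (288,231), clear of the sleeve mouth at (325,231). The pick stands on its foot from (155,241) to (262,245). The bystanders and look-alikes are where they were, and the arm is well clear.

```bash
python3 -c "
from h import *
print(workorder.close_job())"
```

```text
the job is handed in; nothing more can be done
None
```

The clamp block is out of the sleeve and flat on the table, and the pick is standing on its foot beside it. I handed the job in at about 17.6 s of the 48 s allowed; the hand-in gives no verdict.

**What I did:** I gripped the pick by its orange handle and passed the hook over the block under the guard. I lowered it about 18 mm behind the far end, dragged the block straight out of the mouth, then set the pick down to one side and withdrew the arm.

**Last checks:**
- **Block:** it lies on the table with its top at about 16 mm. Its centre is near (0.508, 0.040), and its far end is about 50 mm clear of the mouth.
- **Pick:** it stands with the hook tip at table height, near (0.470, 0.104), well outside the sleeve.
- **Bystanders:** the column and jar were found within 5 mm of where they started. The other white block and the look-alikes look unmoved in the pictures.
- **Forces:** the highest reading I saw was about 3 N, but I only read the force between moves.

**Disagreements:**
- **Block size:** the top camera's outline read 82 x 45 mm against the real 75 x 34 mm, which I put down to blurred edges. The scene camera's 77 x 38 mm is closer.
- **Pick tilt:** the two depth fits of the shaft differ (slopes 0.043 and 0.012), so I judged the pick level from the hook-tip height, the grip-top height (53 mm) and the picture.
- **Pick sag:** the hook end hung 3–5 mm low in the grip while carried, and I allowed for this in the heights.

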